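# Hold the test tweezers at the marked tip gap for their open-circuit zeroing

### The job

Lay the test tweezers level in the raised fork of the calibration stand with their two tips over the white gauge plate, and let go of them. Then squeeze the tweezers by the rubber pads on their two sprung arms until the gap between the tips matches the two black lines on the plate, one tip over each line, and finish while still holding that gap steady, with the tweezers still lying in the fork. Leave the other things on the bench where they are.

Things in the scene. Friction and masses are not known exactly. Their poses are not given: they have to be found in the camera images.
- tweezers: Loose test tweezers, flat on the bench: a rigid grey handle with a screen on top (90 x 24 x 20 mm high) and two sprung steel arms in front. About 0.11 kg (varies by a third). Origin on the underside at the balance point (within 5 mm); x along the tweezers to the tips, y left, z up. The handle spans x = -62 to +28 mm; the tips end at x = 138 mm
- handle (a point): carrying grip at the handle's rear, x = -42 mm, 10 mm above the underside, 24 mm wide across y; fingers here clear the fork
- prong_left: left (+y) arm, 8 mm high, 4 mm thick, centred 10 mm above the tweezers' underside; origin on its upright hinge at x = 28, y = 8 mm of the tweezers. Springs open by itself; about 3 N at its pad at the marked gap
- prong_right: right (-y) arm, mirror image of the left; hinge at x = 28, y = -8 mm of the tweezers
- pad_left (a point): middle of the outer face of the left arm's rubber squeeze pad (14 mm long, 12 mm high), at x = about 98 mm of the tweezers, 10 mm above their underside. Over the pads: 46 mm when free, 26.5 mm at the marked gap; 1 mm less over the pads closes the tips by 1.6 mm
- pad_right (a point): middle of the outer face of the right arm's squeeze pad
- tip_left (a point): inner face of the left tip, at the arm's end, 10 mm above the tweezers' underside
- tip_right (a point): inner face of the right tip; the tip gap is the distance between tip_left and tip_right: 47 mm when free, to be 16 mm
- stand: Fixed calibration stand: dark base plate 180 x 56 x 8 mm, a fork on a post and, 138 mm away, a white gauge plate on a pillar; open between them above the base. Origin on the bench under the fork's middle; x from fork to gauge plate, y left, z up. Laid right, the tweezers' origin is over this origin and their x along this x
- rest (a point): centre of the fork's floor, 60 mm above the bench. The fork is a narrow aluminium U: floor 26 mm long (along x), 29 mm wide inside (y), walls 10 mm high with flared lips reaching 20 mm above the floor
- mark_left (a point): middle of the left black line (1.6 mm wide, along the stand's x) on the gauge plate, at x = 138, y = 8 mm of the stand. The plate is 24 mm in x, 56 mm in y, its top 64 mm above the bench, 4 mm below the tips
- mark_right (a point): middle of the right black line on the gauge plate, 16 mm from the left one
- capacitor: upright black capacitor can, 20 mm diameter, 32 mm tall; bystander, origin at the centre of its underside
- heatsink: small finned aluminium heat sink, 30 x 30 x 23 mm; bystander, origin at the centre of its underside
- multimeter: hand multimeter lying on its back, black with orange surround, 175 x 85 x 48 mm, long side along its x; bystander, origin at the centre of its underside
- spool: solder spool standing flat, 60 mm diameter, 38 mm tall; bystander, origin at the centre of its underside
- screwdriver: screwdriver lying on the bench, about 160 mm long; bystander, origin at its underside (the screwdriver's: on it)
- pot: dark steel tip-cleaner pot, 72 mm diameter, 45 mm tall; bystander, origin at the centre of its underside
- parts_tray: clear divided parts tray, 80 x 150 x 30 mm; bystander, origin at the centre of its underside
Mind the look-alikes: they are no part of the job. Leave any pink look-alike of the tweezers alone.

How it is judged:
By the outcome, as a careful person would: the job done as asked, in the order asked, and still so for the second after the job is handed in, while the arm keeps its last pose, push and grip.
It also fails if it takes over 43 s, if anything falls off the work surface, if the arm or the gripper's body presses on something with over 40 N, if the wrist force passes 120 N, or if a joint passes its speed limit or range.

### The arm

A 6-joint arm with a two-finger parallel gripper is mounted at the origin on the work surface. World frame = base frame: x ahead of the robot, y to its left, z up, the work surface at z = 0. Lengths are in m, angles in rad, forces in N, time in s.
With the tool pointing down it reaches from about 0.35 to 0.975 m from the base axis. Payload 4.9 kg.
Tool frame: the origin (TCP) lies between the finger pads; the fingertips stand 17 mm ahead of it and the grasp point (between the pads) lies 2 mm behind it; z points along the fingers, y is the direction in which the jaws open and shut (so a half turn about z gives the same grasp; the last joint's range is limited). The gripper opens to 85 mm and grips with 20 to 120 N. Pads are 22 mm wide; open, the fingers measure 114 mm over their backs; the gripper's body (76 mm by 85 mm) begins 54 mm behind the grasp point. The pads swing forward as they close: fully open they stand 13 mm farther back than shut.
Start: joints at [1.047, 0.053, 1.613, -0, 1.476, -0.119], TCP at [0.246, 0.574, 0.248] pointing down, gripper open.
Joint ranges: [-3.01, 3.01], [-1.01, 2.22], [0.06, 2.58], [-1.02, 4.17], [0.09, 2.62], [-3.14, 3.14]. Speed limits (rad/s): [2.57, 2.57, 3.14, 3.14, 3.14, 3.14].

### API

Orientations are given as a unit quaternion [w, x, y, z].
In Python, from plant import state, grab_frame, camera_model, job_done, find_in, silhouettes, landmark_of gives the robot as it stands.
- The arm moves only by the shell command python3 -m crank 'ROWS'. ROWS is JSON, a list of rows, each an object with "angular": the turn, a rotation vector about the tool's x, y, z each as a share of 5 degrees, from -1 to 1, a list of three; "delta_pos": the shift along the tool's x, y, z each as a share of 3 cm, from -1 to 1, a list of three; "gripper": the opening, from 0 (shut) to 1 (fully open). In form: [{"angular": [ax, ay, az], "delta_pos": [tx, ty, tz], "gripper": gripper}, ...]. A call has 1 to 12 rows; each row shifts and turns the commanded pose from where the row before left it, along the tool's axes as they then stand; what a row does not reach is not made up. A row lasts 1/8 s, in which the tool goes at most 62.5 mm and 10.7 degrees, less where a joint would pass 70% of its speed; a pose out of reach is approached as far as the arm can. A call with a number of a shift or a turn outside -1 to 1 is refused whole. A call with a gripper value outside its range is refused whole. The fingers move at their own pace and stop on an object; the grip force is fixed at half the most. Time passes only in rows, so rows that do not move let the fingers close. It gives the time, the measured TCP pose, the force and the opening at its end, in the units of the state.
- state(): the state, without advancing time (a new reading comes with each control period).
- grab_frame(name): name is "scene" or "top" or "wrist"; returns the picture (384x512x3 uint8, red, green, blue); there is no depth.
- camera_model(name): a dict with "camera_matrix" (3x3 intrinsics, pixels), "rvec" (rotation vector, rad) and "tvec" (3), from world to camera coordinates, as OpenCV has them; the wrist camera has in their place "mount" (4x4, takes a point from camera to tool coordinates, whose origin is the TCP and whose axes are the flange's). Camera axes: x right, y down, z forward; pixel columns grow to the right and rows downward; lengths in m; the calibration is good to about 2 mm. A picture is of the moment at which its call begins: read the wrist's pose just before it. camera_model takes no time and is no camera call.
- job_done(): hands the job in, once; it reports no verdict.
Trained networks look in the newest picture that a camera, given by its name, has taken for a name from the list of things; names that differ only in an ending like _2 or _b are one class to them, and where a whole thing is asked for, a point or a joint stands for the part that bears it (a point fixed in the world has none). Each returns a list of dicts, best first, with "conf" (0 to 1); they miss things now and then, are a little off and sometimes report something else, mostly with a low value. They report only what shows in the picture. A call takes as long as a camera call. They do not tell look-alikes from the thing itself.
- find_in(camera, target): "bbox" ([left, top, right, bottom] in pixels, round what is visible of it).
- silhouettes(camera, target): "mask" (384x512 bool, what is visible of it) and "bbox" ([left, top, right, bottom] in pixels, round what is visible of it).
- landmark_of(camera, target): "pixel" ([column, row] in pixels: a listed point, or the origin of a listed thing).
The state is a dict: "time": time; "joint_pos": joint angles; "joint_vel": joint speeds; "joint_efforts": joint torques, N m; "tool_pos": TCP position; "tool_rot": TCP orientation; "contact_force": force on the tool from outside, world axes, zero at the start; "ft_torque": the same for the moment, N m; "gripper_width": opening from 0.0 (shut) to 1.0 (fully open).
Only numpy, scipy, OpenCV 4.12 (cv2) and the standard library are available. Lean on these libraries where they do the work, as an engineer would, in place of code of your own. Each camera call takes 0.05 s, during which the arm holds its last target.

## Working session

There is one attempt and no reset: what is moved stays moved. The work goes in short steps, Python scripts to look and compute and a shell command to move; the robot and the scene stay as the last step left them, time stands still between calls to the robot, and variables do not carry over. Pictures are saved under pics/ and viewed, and the job is handed in when it is done.

```bash
ls; mkdir -p pics; python3 - <<'E'
from plant import *
import cv2
s=state();print(s)
for c in ["scene","top","wrist"]:
    f=grab_frame(c);cv2.imwrite(f"pics/{c}0.png",f[:,:,::-1]);print(c,camera_model(c))
E
```

```text
pics
{'time': 0.0, 'joint_pos': array([ 1.04698127e+00,  5.33759418e-02,  1.61427857e+00,  3.53551637e-05,
        1.47597765e+00, -1.18988629e-01]), 'joint_vel': array([-0.00090519, -0.00051274,  0.00060979, -0.00122611, -0.00140005,
       -0.00136067]), 'joint_efforts': array([ 7.45425841e-04, -3.93694282e+01, -3.70168483e+01, -5.82391181e-05,
        7.17189949e-03, -4.85005827e-06]), 'tool_pos': array([0.24585697, 0.57398706, 0.24706036]), 'tool_rot': array([-3.38832371e-04,  2.01035411e-01,  9.79583444e-01, -9.61976736e-04]), 'contact_force': array([ 0.68741212, -0.07043123, -0.23911753]), 'ft_torque': array([-0.00983905,  0.01546364, -0.00999812]), 'gripper_width': 0.9981040323108764}
scene {'camera_matrix': array([[431.15406116,   0.        , 253.89039166],
       [  0.        , 431.15406116, 190.59622649],
       [  0.        ,   0.        ,   1.        ]]), 'rvec': array([ 1.27376948,  2.33697709, -0.91257531]), 'tvec': array([ 0.33786114, -0.25393343,  1.47108333])}
top {'camera_matrix': array([[373.86852087,   0.        , 260.90186918],
       [  0.        , 373.86852087, 192.01638595],
       [  0.        ,   0.        ,   1.        ]]), 'rvec': array([ 2.17869978, -2.13443731,  0.11476327]), 'tvec': array([-0.05901857,  0.52461988,  1.04750988])}
wrist {'camera_matrix': array([[330.27657757,   0.        , 250.70711379],
       [  0.        , 330.27657757, 189.80271587],
       [  0.        ,   0.        ,   1.        ]]), 'mount': array([[ 2.64984306e-04, -9.51851336e-01, -3.06559887e-01,
         7.91054535e-02],
       [ 9.99999205e-01,  6.30082821e-04, -1.09199244e-03,
        -2.93193243e-04],
       [ 1.23257258e-03, -3.06559354e-01,  9.51850746e-01,
        -1.25032697e-01],
       [ 0.00000000e+00,  0.00000000e+00,  0.00000000e+00,
         1.00000000e+00]])}
```

View pics/scene0.png

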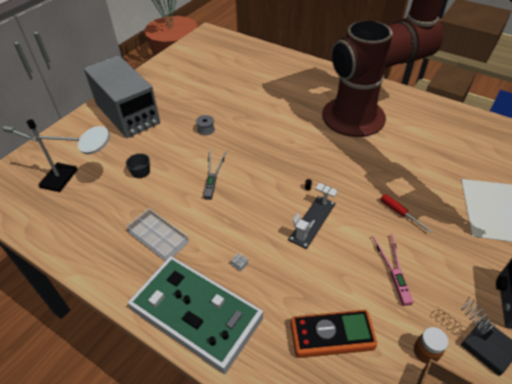

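View pics/top0.png

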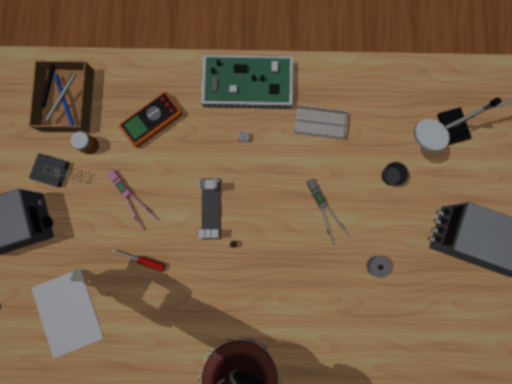

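View pics/wrist0.png

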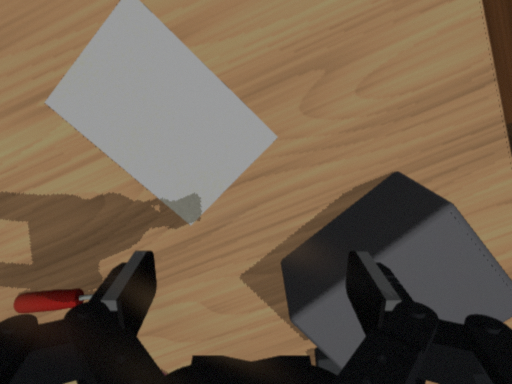

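The grey tweezers are near (322,205) in the top view and the pink look-alike is at (130,198). The stand is at (210,208). Next I'll zoom in and measure.

```bash
cat > h.py <<'E'
from plant import *
import cv2, numpy as np
from scipy.spatial.transform import Rotation as R
def pose():
    s=state(); q=s['tool_rot']; return s['tool_pos'], R.from_quat([q[1],q[2],q[3],q[0]]).as_matrix(), s
def cam(name, tp=None):
    m=camera_model(name); K=m['camera_matrix']
    if name=='wrist':
        p,Rm=tp; T=np.eye(4);T[:3,:3]=Rm;T[:3,3]=p; C=T@m['mount']
        return K,C[:3,:3],C[:3,3]
    Rw=cv2.Rodrigues(m['rvec'])[0]; return K,Rw.T,-Rw.T@m['tvec']
def ray(c,px,z):
    K,A,o=c; d=A@np.linalg.inv(K)@np.array([px[0],px[1],1.]); return o+d*(z-o[2])/d[2]
def proj(c,P):
    K,A,o=c; q=K@(A.T@(np.asarray(P,float)-o)); return q[:2]/q[2]
E
python3 - <<'E'
from h import *
f=grab_frame('top')
a=cv2.resize(f[150:270,170:370],None,fx=4,fy=4,interpolation=cv2.INTER_CUBIC);cv2.imwrite('pics/topz.png',a[:,:,::-1])
f2=grab_frame('scene')
a=cv2.resize(f2[140:260,180:350],None,fx=4,fy=4,interpolation=cv2.INTER_CUBIC);cv2.imwrite('pics/scz.png',a[:,:,::-1])
c=cam('top')
for n,z in [('tweezers',0),('handle',.01),('tip_left',.01),('tip_right',.01),('pad_left',.01),('pad_right',.01),('stand',0),('rest',.06),('mark_left',.064),('mark_right',.064)]:
    for d in landmark_of('top',n)[:3]: print(n,round(d['conf'],2),np.round(d['pixel'],1),np.round(ray(c,d['pixel'],z),4))
cs=cam('scene')
for n,z in [('stand',0),('rest',.06),('mark_left',.064),('mark_right',.064),('handle',.01),('tip_left',.01),('tip_right',.01)]:
    for d in landmark_of('scene',n)[:3]: print('S',n,round(d['conf'],2),np.round(d['pixel'],1),np.round(ray(cs,d['pixel'],z),4))
print(state()['time'])
E
```

```text
tweezers 0.78 [316.  201.9] [ 0.5032 -0.2111  0.    ]
tweezers 0.77 [122.1 188.1] [0.5327 0.3657 0.    ]
handle 0.78 [114.3 174.4] [0.572  0.3876 0.01  ]
handle 0.65 [312.4 189.3] [ 0.5392 -0.199   0.01  ]
handle 0.29 [209.5 181. ] [0.5578 0.1044 0.01  ]
tip_left 0.57 [347.7 237.2] [ 0.4016 -0.3017  0.01  ]
tip_left 0.43 [149.3 216.5] [0.4495 0.2766 0.01  ]
tip_right 0.51 [332.9 246.7] [ 0.3735 -0.2589  0.01  ]
tip_right 0.45 [141.9 232. ] [0.4041 0.2957 0.01  ]
pad_left 0.63 [147.6 208.7] [0.4722 0.2829 0.01  ]
pad_left 0.6 [338.2 227.5] [ 0.429  -0.2743  0.01  ]
pad_left 0.45 [149.9 120.6] [0.738  0.2909 0.01  ]
pad_right 0.4 [133.5 217.4] [0.446  0.3228 0.01  ]
stand 0.72 [212.5 187.4] [ 0.5402  0.0962 -0.    ]
stand 0.67 [203.9 230. ] [0.4137 0.1169 0.    ]
rest 0.75 [208.  182.6] [0.546  0.1009 0.06  ]
mark_left 0.85 [210.  234.7] [0.4004 0.0893 0.064 ]
mark_right 0.82 [204.8 233. ] [0.4048 0.1038 0.064 ]
S stand 0.62 [159.6 237.8] [ 0.7413 -0.2173  0.    ]
S rest 0.74 [303.6 226.3] [0.546  0.1045 0.06  ]
S mark_left 0.67 [323.4 188.8] [0.4088 0.0894 0.064 ]
S mark_right 0.89 [329.8 189.7] [0.4026 0.1055 0.064 ]
S handle 0.96 [406.1 294.5] [0.558  0.3873 0.01  ]
S handle 0.76 [205.3 192.6] [ 0.555  -0.2067  0.01  ]
S tip_left 0.36 [208.7 146.9] [ 0.3946 -0.3163  0.01  ]
S tip_right 0.68 [389.  230.8] [0.4037 0.2849 0.01  ]
S tip_right 0.52 [223.6 148.4] [ 0.3752 -0.2721  0.01  ]
1.1
```

View pics/topz.png

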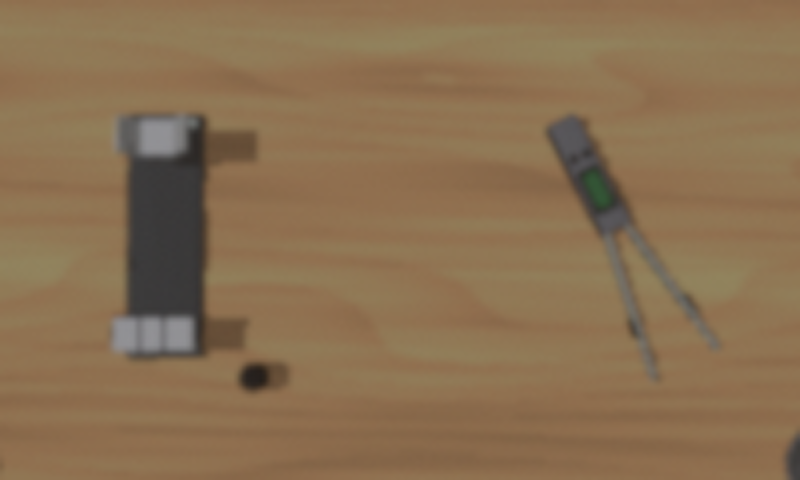

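View pics/scz.png

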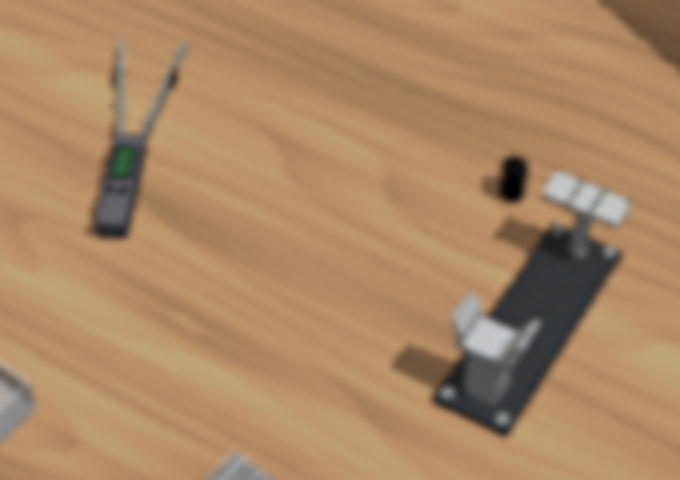

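```bash
python3 -m crank '[{"angular":[0,0,-0.93],"delta_pos":[0,0,0],"gripper":1},{"angular":[0,0,-0.93],"delta_pos":[0,0,0],"gripper":1},{"angular":[0,0,-0.93],"delta_pos":[0,0,0],"gripper":1},{"angular":[0,0,-0.93],"delta_pos":[0,0,0],"gripper":1},{"angular":[0,0,-0.92],"delta_pos":[0,0,0],"gripper":1},{"angular":[0,0,0],"delta_pos":[-0.5,-1,0],"gripper":1},{"angular":[0,0,0],"delta_pos":[-0.5,-1,0],"gripper":1},{"angular":[0,0,0],"delta_pos":[-0.5,-1,0],"gripper":1},{"angular":[0,0,0],"delta_pos":[-0.5,-1,0],"gripper":1},{"angular":[0,0,0],"delta_pos":[-0.5,-1,0],"gripper":1},{"angular":[0,0,0],"delta_pos":[-0.5,-1,0],"gripper":1},{"angular":[0,0,0],"delta_pos":[-0.5,-1,0],"gripper":1}]'
python3 -m crank '[{"angular":[0,0,0],"delta_pos":[-0.5,-1,0],"gripper":1},{"angular":[0,0,0],"delta_pos":[-0.5,-1,0],"gripper":1},{"angular":[0,0,0],"delta_pos":[-0.5,-1,0],"gripper":1},{"angular":[0,0,0],"delta_pos":[-0.5,-1,0],"gripper":1},{"angular":[0,0,0],"delta_pos":[-0.5,-1,0],"gripper":1},{"angular":[0,0,0],"delta_pos":[-0.5,-1,0],"gripper":1},{"angular":[0,0,0],"delta_pos":[-0.5,-1,0],"gripper":1},{"angular":[0,0,0],"delta_pos":[-0.5,-1,0],"gripper":1},{"angular":[0,0,0],"delta_pos":[-0.4,-0.8,0],"gripper":1},{"angular":[0,0,0],"delta_pos":[0,0,0],"gripper":1},{"angular":[0,0,0],"delta_pos":[0,0,0],"gripper":1}]'
cat > look.py <<'E'
import sys
from h import *
p,Rm,s=pose(); f=grab_frame('wrist'); cv2.imwrite(sys.argv[1],f[:,:,::-1]); c=cam('wrist',(p,Rm))
print('t',s['time'],'tcp',np.round(p,4)); print(np.round(Rm,3).tolist(), 'F',np.round(s['contact_force'],1),'g',round(s['gripper_width'],4))
Z=eval(sys.argv[2]) if len(sys.argv)>2 else {}
for n,z in Z.items():
    for d in landmark_of('wrist',n)[:2]: print(n,round(d['conf'],2),np.round(d['pixel'],1),np.round(ray(c,d['pixel'],z),4))
E
python3 look.py pics/w1.png "{'stand':0,'rest':.06,'mark_left':.064,'mark_right':.064}"
```

```text
time: 2.6
tool_pos: [0.3516, 0.3635, 0.2484]
tool_rot: [0.0, -0.0, 1.0, 0.0]
contact_force: [0.7, 0.6, 0.0]
gripper_width: 1.004
time: 3.98
tool_pos: [0.483, 0.1009, 0.2483]
tool_rot: [-0.0, -0.0, 1.0, 0.0]
contact_force: [0.1, 0.1, 0.8]
gripper_width: 0.999
t 3.975 tcp [0.483  0.1009 0.2483]
[[-1.0, -0.0, -0.0], [-0.0, 1.0, 0.0], [0.0, 0.0, -1.0]] F [0.1 0.1 0.8] g 0.9989
stand 0.64 [247.7 205.1] [0.5432 0.097  0.    ]
rest 0.63 [248.3 222.7] [0.5401 0.0982 0.06  ]
mark_left 0.55 [235.3  88.3] [0.4078 0.0868 0.064 ]
mark_left 0.5 [254.3  83.1] [0.4033 0.1038 0.064 ]
mark_right 0.86 [254.3  84.5] [0.4045 0.1038 0.064 ]
```

View pics/w1.png

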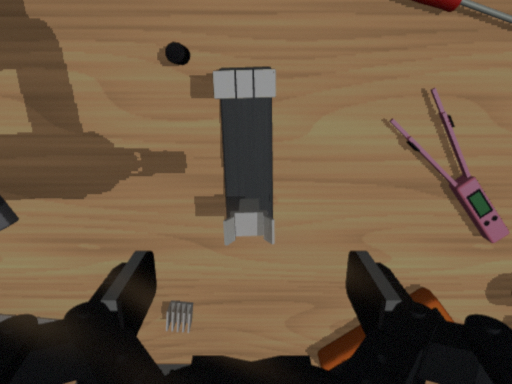

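```bash
python3 - <<'E'
import cv2
f=cv2.imread('pics/w1.png')
a=cv2.resize(f[60:110,200:290],None,fx=8,fy=8,interpolation=cv2.INTER_NEAREST)
b=cv2.resize(f[190:255,200:290],None,fx=8,fy=8,interpolation=cv2.INTER_NEAREST)[:,:720]
cv2.imwrite('pics/w1a.png',a);cv2.imwrite('pics/w1b.png',b)
g=f.astype(int).sum(2)//3
for r in (76,84,92): print(r,g[r,208:282].tolist())
print(g[60:110,230].tolist())
print('fork rows');
for r in (215,222,230): print(r,g[r,220:280].tolist())
print(g[200:245,248].tolist())
E
```

```text
76 [70, 70, 71, 69, 74, 123, 142, 143, 144, 144, 144, 145, 144, 146, 143, 145, 145, 146, 145, 145, 144, 143, 145, 145, 145, 140, 88, 58, 127, 142, 145, 143, 145, 145, 144, 145, 145, 143, 145, 144, 144, 145, 144, 140, 87, 58, 126, 143, 145, 144, 147, 144, 145, 145, 144, 144, 145, 145, 144, 146, 145, 145, 145, 144, 145, 145, 143, 128, 109, 104, 102, 102, 103, 101]
84 [73, 74, 74, 73, 77, 103, 136, 144, 145, 145, 145, 145, 146, 143, 145, 144, 146, 147, 144, 144, 146, 145, 145, 145, 144, 140, 101, 56, 88, 133, 145, 146, 144, 146, 145, 145, 143, 145, 144, 145, 144, 144, 145, 140, 100, 58, 102, 138, 144, 146, 145, 146, 146, 144, 145, 145, 144, 145, 145, 145, 144, 145, 146, 144, 146, 145, 144, 131, 117, 111, 110, 111, 111, 110]
92 [75, 74, 74, 73, 73, 75, 125, 143, 144, 146, 145, 145, 145, 144, 146, 144, 146, 143, 144, 144, 145, 145, 144, 144, 144, 144, 132, 77, 65, 128, 143, 145, 145, 145, 146, 146, 144, 146, 144, 145, 145, 148, 144, 142, 118, 69, 81, 134, 144, 145, 143, 146, 144, 145, 145, 144, 145, 146, 144, 146, 144, 146, 145, 146, 145, 145, 143, 134, 117, 113, 113, 113, 111, 114]
[115,
[... 628 characters left out ...]
40, 141, 141, 142, 140, 141, 140, 141, 141, 141, 141, 141, 141, 140, 140, 140, 137, 116, 105, 105, 105, 105, 106, 100, 95, 92, 90, 92, 93, 84, 86, 99, 130, 139, 126, 114, 112, 114, 112, 112]
230 [117, 115, 117, 118, 123, 123, 122, 121, 123, 123, 122, 122, 121, 122, 117, 121, 136, 143, 141, 141, 142, 141, 140, 142, 143, 142, 141, 141, 140, 139, 140, 140, 141, 139, 139, 138, 138, 116, 108, 107, 107, 106, 108, 108, 97, 95, 93, 92, 88, 88, 86, 95, 129, 140, 126, 118, 114, 114, 115, 114]
[62, 62, 62, 64, 64, 63, 64, 65, 64, 64, 63, 68, 99, 131, 141, 142, 142, 141, 141, 141, 141, 138, 141, 141, 141, 141, 140, 140, 139, 141, 140, 142, 141, 141, 140, 134, 122, 113, 109, 107, 108, 108, 108, 107, 111]
```

View pics/w1a.png

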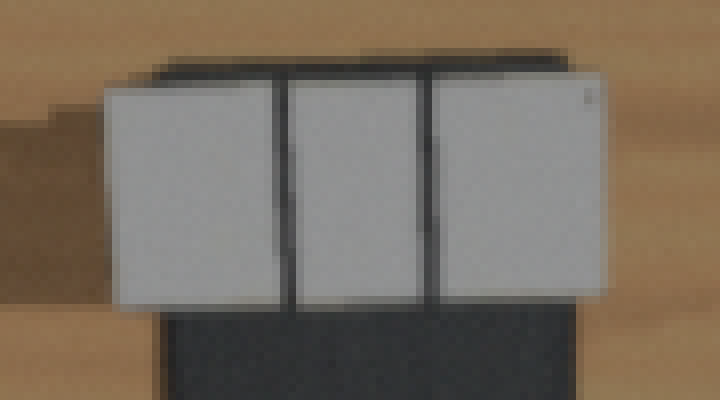

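View pics/w1b.png

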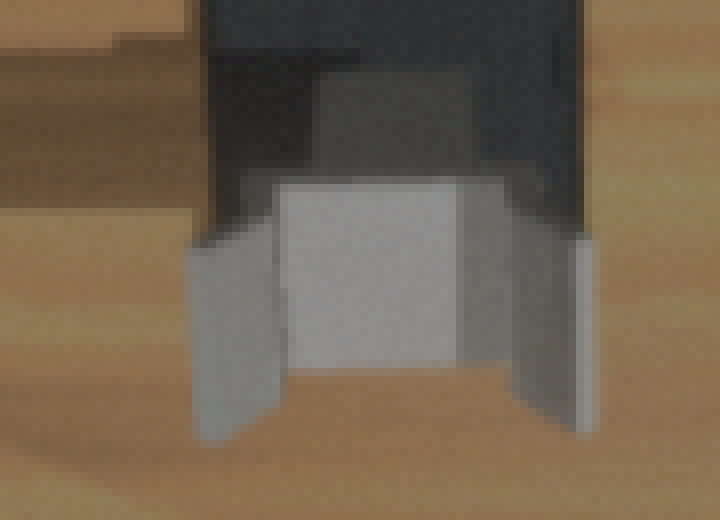

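```bash
python3 - <<'E'
from h import *
p,Rm,s=pose(); c=cam('wrist',(p,Rm))
def P(x,y,oy,z): return ray(c,(200+x/8-.5,oy+y/8-.5),z)
pl=[P(x,y,60,.064) for x,y in [(105,88),(605,73),(605,296),(118,308)]]
for q in pl: print(np.round(q,4))
print('plate c',np.mean(pl,0), [np.linalg.norm(pl[i]-pl[i-1]) for i in range(4)])
d=pl[0]+pl[1]-pl[2]-pl[3]; print('x dir',np.degrees(np.arctan2(d[1],d[0])));
e=pl[0]-pl[1]+pl[3]-pl[2]; print('y dir',np.degrees(np.arctan2(e[1],e[0])))
L=[P(x,y,60,.064) for x,y in [(280,75),(290,305),(424,73),(431,305)]]
print('marks',np.round(L,4),(L[0]+L[1])/2,(L[2]+L[3])/2)
fl=[P(x,y,190,.06) for x,y in [(278,182),(512,182),(515,365),(287,370)]]
print('fork',np.mean(fl,0),[np.linalg.norm(fl[i]-fl[i-1]) for i in range(4)])
v=np.mean(pl,0)-np.mean(fl,0);print(np.linalg.norm(v[:2]),np.degrees(np.arctan2(v[1],v[0])))
E
```

```text
[0.3928 0.0671 0.064 ]
[0.3912 0.1222 0.064 ]
[0.4148 0.1227 0.064 ]
[0.4162 0.0678 0.064 ]
plate c [0.4037493  0.09493635 0.064     ] [np.float64(0.023386284973111703), np.float64(0.05508301360971256), np.float64(0.02362713929566328), np.float64(0.054968776305886584)]
x dir -178.4733981840016
y dir -88.4203896296633
marks [[0.3914 0.0864 0.064 ]
 [0.4158 0.0872 0.064 ]
 [0.3912 0.1022 0.064 ]
 [0.4158 0.1031 0.064 ]] [0.4036403  0.08679882 0.064     ] [0.4035115  0.10267797 0.064     ]
fork [0.54153929 0.09940021 0.06      ] [np.float64(0.026342921832753968), np.float64(0.02980347367865011), np.float64(0.025621658904769883), np.float64(0.029735082548057866)]
0.1378622815895456 -178.14448942810574
```

```bash
python3 -m crank '[{"angular":[0,0,0],"delta_pos":[0,-1,0],"gripper":1},{"angular":[0,0,0],"delta_pos":[0,-1,0],"gripper":1},{"angular":[0,0,0],"delta_pos":[0,-1,0],"gripper":1},{"angular":[0,0,0],"delta_pos":[0,-1,0],"gripper":1},{"angular":[0,0,0],"delta_pos":[0,-1,0],"gripper":1},{"angular":[0,0,0],"delta_pos":[0,-1,0],"gripper":1},{"angular":[0,0,0],"delta_pos":[0,-1,0],"gripper":1},{"angular":[0,0,0],"delta_pos":[0,-1,0],"gripper":1},{"angular":[0,0,0],"delta_pos":[0,-1,0],"gripper":1},{"angular":[0,0,0],"delta_pos":[0,-1,0],"gripper":1},{"angular":[0,0,0],"delta_pos":[-0.5,-0.5,0],"gripper":1}]'
python3 -m crank '[{"angular":[0,0,-1],"delta_pos":[0,0,0.4],"gripper":1},{"angular":[0,0,-1],"delta_pos":[0,0,0.4],"gripper":1},{"angular":[0,0,-1],"delta_pos":[0,0,0.4],"gripper":1},{"angular":[0,0,-1],"delta_pos":[0,0,0.4],"gripper":1},{"angular":[0,0,-1],"delta_pos":[0,0,0.4],"gripper":1},{"angular":[0,0,0],"delta_pos":[0,0,0],"gripper":1},{"angular":[0,0,0],"delta_pos":[0,0,0],"gripper":1}]'
python3 look.py pics/w2.png "{'tweezers':0,'handle':.01,'tip_left':.01,'tip_right':.01,'pad_left':.01,'pad_right':.01}"
```

```text
time: 5.6
tool_pos: [0.4981, -0.2155, 0.2484]
tool_rot: [0.0, 0.001, 1.0, -0.0]
contact_force: [0.1, 0.3, -0.7]
gripper_width: 1.003
time: 6.48
tool_pos: [0.4985, -0.2144, 0.1889]
tool_rot: [0.0, -0.216, 0.976, -0.0]
contact_force: [-0.7, -0.4, -0.2]
gripper_width: 1.001
t 6.475 tcp [ 0.4985 -0.2144  0.1889]
[[-0.907, -0.422, 0.001], [-0.422, 0.907, -0.0], [-0.0, -0.001, -1.0]] F [-0.7 -0.4 -0.2] g 1.0012
tweezers 0.67 [242.5 177.7] [ 0.5103 -0.218   0.    ]
handle 0.62 [240.  221.9] [ 0.5504 -0.2022  0.01  ]
tip_left 0.74 [202.4  23.9] [ 0.4009 -0.3044  0.01  ]
tip_right 0.6 [258.8  23.4] [ 0.3807 -0.262   0.01  ]
pad_left 0.85 [207.  76.] [ 0.4371 -0.2851  0.01  ]
pad_right 0.84 [259.1  72. ] [ 0.415  -0.2454  0.01  ]
pad_right 0.28 [204.4  24.8] [ 0.4008 -0.3026  0.01  ]
```

View pics/w2.png

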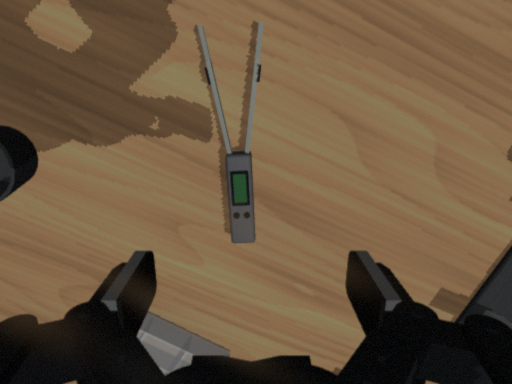

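```bash
python3 - <<'E'
import cv2
f=cv2.imread('pics/w2.png')
cv2.imwrite('pics/w2a.png',cv2.resize(f[145:250,205:280],None,fx=5.5,fy=5.5,interpolation=cv2.INTER_NEAREST))
cv2.imwrite('pics/w2b.png',cv2.resize(f[15:45,190:275],None,fx=9,fy=9,interpolation=cv2.INTER_NEAREST))
E
```

```text
(no output)
```

View pics/w2a.png

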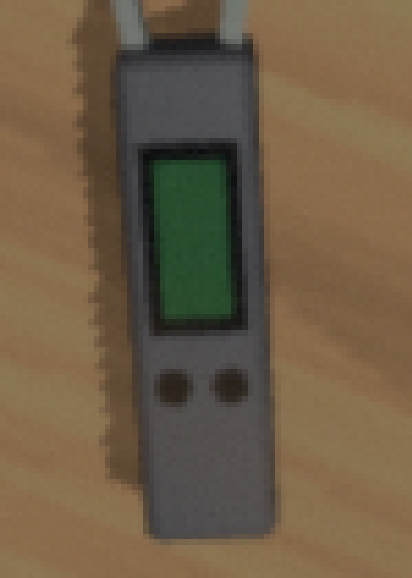

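View pics/w2b.png

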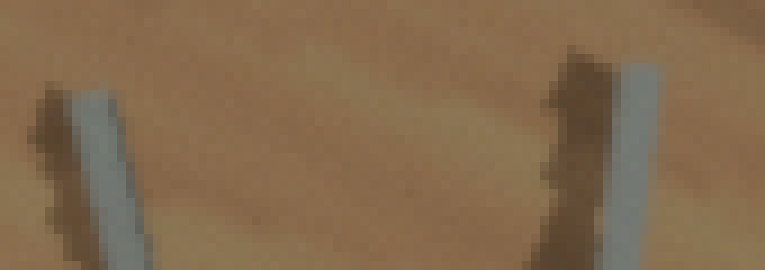

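```bash
python3 - <<'E'
from h import *
p,Rm,s=pose(); c=cam('wrist',(p,Rm))
H=[ray(c,(205+x/5.5-.5,145+y/5.5-.5),.02) for x,y in [(118,55),(252,50),(273,533),(148,537)]]
T=[ray(c,(190+x/9-.5,15+y/9-.5),.014) for x,y in [(89,91),(640,65)]]
fr=(H[0]+H[1])/2; re=(H[2]+H[3])/2; tm=(T[0]+T[1])/2
print([np.linalg.norm(H[i]-H[i-1]) for i in range(4)],np.linalg.norm(T[0]-T[1]))
for a,b in [(re,fr),(re,tm),(fr,tm)]:
    v=b-a;print(np.linalg.norm(v[:2]),np.degrees(np.arctan2(v[1],v[0])))
v=(tm-re)[:2];u=v/np.linalg.norm(v)
print('rear',re,'front',fr,'tips',tm)
g=re[:2]+.020*u; print('grip pt',g,'from front',fr[:2]-.070*u,'from tips',tm[:2]-.18*u)
d=np.array([*g,0.012])-p; print('tool delta mm',Rm.T@d*1e3,'yaw tool x',np.degrees(np.arctan2(Rm[1,0],Rm[0,0])))
E
```

```text
[np.float64(0.08763823537795212), np.float64(0.022016410008016338), np.float64(0.08768440153584271), np.float64(0.022377067729326433)] 0.05029989043639086
0.08766113313287877 -152.67394084667728
0.19551859533088972 -152.28794099244516
0.10786106827562147 -151.97423097401744
rear [ 0.564129   -0.19260636  0.02      ] front [ 0.48625011 -0.23284753  0.02      ] tips [ 0.39103722 -0.28352806  0.014     ]
grip pt [ 0.54642309 -0.20190693] from front [ 0.54822081 -0.20029554] from tips [ 0.55039046 -0.19982295]
tool delta mm [-48.86372771  -8.74356597 176.66584253] yaw tool x -155.00462783996932
```

```bash
python3 -m crank '[{"angular":[0,0,-0.52],"delta_pos":[0,0,0],"gripper":1},{"angular":[0,0,0],"delta_pos":[-0.84,-0.18,0.5],"gripper":1},{"angular":[0,0,0],"delta_pos":[-0.83,-0.18,0.8],"gripper":1},{"angular":[0,0,0],"delta_pos":[0,0,1],"gripper":1},{"angular":[0,0,0],"delta_pos":[0,0,1],"gripper":1},{"angular":[0,0,0],"delta_pos":[0,0,1],"gripper":1},{"angular":[0,0,0],"delta_pos":[0,0,0.4],"gripper":1},{"angular":[0,0,0],"delta_pos":[0,0,0.2],"gripper":1},{"angular":[0,0,0],"delta_pos":[0,0,0],"gripper":1},{"angular":[0,0,0],"delta_pos":[0,0,0],"gripper":1}]'
python3 look.py pics/w3.png "{'tweezers':0,'tip_left':.01,'tip_right':.01}"
```

```text
time: 8.07
tool_pos: [0.5485, -0.2013, 0.0427]
tool_rot: [0.001, -0.239, 0.971, -0.001]
contact_force: [0.8, -0.6, 0.0]
gripper_width: 1.003
t 8.075 tcp [ 0.5485 -0.2013  0.0427]
[[-0.886, -0.463, 0.002], [-0.463, 0.886, -0.001], [-0.001, -0.002, -1.0]] F [ 0.8 -0.6  0. ] g 1.0034
tweezers 0.73 [249.3 159.5] [ 0.5119 -0.2212  0.    ]
```

View pics/w3.png

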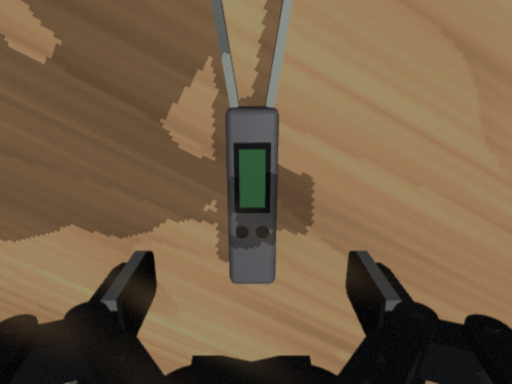

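```bash
python3 - <<'E'
from h import *
p,Rm,s=pose(); c=cam('wrist',(p,Rm))
for px in [(227,107),(278,107),(231,283),(275,283)]:
    print((Rm.T@(ray(c,px,.02)-p)*1e3).round(1))
print(proj(c,p+Rm@np.array([0,0,0])))
E
```

```text
[ 69.5 -10.1  22. ]
[69.6 12.  22. ]
[-18.5 -10.   22.1]
[-18.4  12.7  22.1]
[250.25453222 275.39134041]
```

```bash
python3 -m crank '[{"angular":[0,0,0],"delta_pos":[0,0.04,0.5],"gripper":1},{"angular":[0,0,0],"delta_pos":[0,0,0.25],"gripper":1},{"angular":[0,0,0],"delta_pos":[0,0,0],"gripper":0.5},{"angular":[0,0,0],"delta_pos":[0,0,0],"gripper":0.2},{"angular":[0,0,0],"delta_pos":[0,0,0],"gripper":0},{"angular":[0,0,0],"delta_pos":[0,0,0],"gripper":0},{"angular":[0,0,0],"delta_pos":[0,0,0],"gripper":0},{"angular":[0,0,0],"delta_pos":[0,0,0],"gripper":0}]'
python3 look.py pics/w4.png
```

```text
time: 9.28
tool_pos: [0.5477, -0.2001, 0.0195]
tool_rot: [0.001, -0.239, 0.971, -0.0]
contact_force: [0.1, 0.1, 3.4]
gripper_width: 0.264
t 9.275 tcp [ 0.5477 -0.2001  0.0195]
[[-0.886, -0.463, 0.001], [-0.463, 0.886, -0.001], [-0.001, -0.001, -1.0]] F [0.1 0.1 3.4] g 0.2635
```

View pics/w4.png

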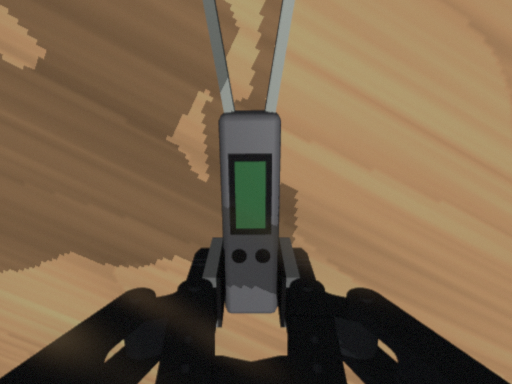

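```bash
python3 -m crank '[{"angular":[0,0,0],"delta_pos":[0,0,-0.3],"gripper":0},{"angular":[0,0,0],"delta_pos":[0,0,-0.8],"gripper":0},{"angular":[0,0,0.7],"delta_pos":[0,0,-0.9],"gripper":0},{"angular":[0,0,0.9],"delta_pos":[0,0,-0.9],"gripper":0},{"angular":[0,0,0.9],"delta_pos":[0,0,-0.9],"gripper":0},{"angular":[0,0,0.9],"delta_pos":[0,0,-0.9],"gripper":0},{"angular":[0,0,0.9],"delta_pos":[0,0,0],"gripper":0},{"angular":[0,0,0.86],"delta_pos":[0,0,0],"gripper":0},{"angular":[0,0,0],"delta_pos":[0,0,0],"gripper":0}]'
python3 -m crank '[{"angular":[0,0,0],"delta_pos":[-0.1,0.5,0],"gripper":0},{"angular":[0,0,0],"delta_pos":[-0.15,1,0],"gripper":0},{"angular":[0,0,0],"delta_pos":[-0.15,1,0],"gripper":0},{"angular":[0,0,0],"delta_pos":[-0.15,1,0],"gripper":0},{"angular":[0,0,0],"delta_pos":[-0.15,1,0],"gripper":0},{"angular":[0,0,0],"delta_pos":[-0.15,1,0],"gripper":0},{"angular":[0,0,0],"delta_pos":[-0.15,1,0],"gripper":0},{"angular":[0,0,0],"delta_pos":[-0.15,1,0],"gripper":0},{"angular":[0,0,0],"delta_pos":[-0.15,1,0],"gripper":0},{"angular":[0,0,0],"delta_pos":[-0.15,1,0],"gripper":0},{"angular":[0,0,0],"delta_pos":[-0.06,0.48,0],"gripper":0},{"angular":[0,0,0],"delta_pos":[0,0,0],"gripper":0}]'
python3 -m crank '[{"angular":[0,0,0],"delta_pos":[0,0,0],"gripper":0}]'
python3 look.py pics/w5.png
```

```text
time: 10.45
tool_pos: [0.5465, -0.1995, 0.1594]
tool_rot: [-0.001, -0.016, 1.0, 0.0]
contact_force: [-0.3, -0.3, -0.8]
gripper_width: 0.266
time: 11.95
tool_pos: [0.5826, 0.1017, 0.1596]
tool_rot: [-0.0, -0.017, 1.0, -0.0]
contact_force: [0.6, -0.3, -0.7]
gripper_width: 0.263
time: 12.08
tool_pos: [0.5828, 0.1003, 0.1597]
tool_rot: [-0.0, -0.016, 1.0, -0.0]
contact_force: [-0.0, 0.3, -1.5]
gripper_width: 0.265
t 12.075 tcp [0.5828 0.1003 0.1597]
[[-1.0, -0.031, -0.0], [-0.031, 1.0, -0.0], [0.0, -0.0, -1.0]] F [-0.   0.3 -1.5] g 0.2647
```

View pics/w5.png

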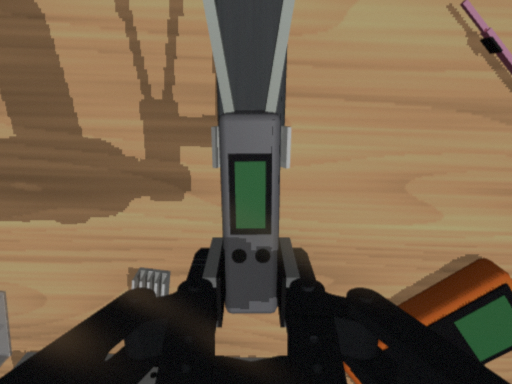

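```bash
python3 - <<'E'
from h import *
p,Rm,s=pose(); c=cam('wrist',(p,Rm))
f=cv2.imread('pics/w5.png')
cv2.imwrite('pics/w5z.png',cv2.resize(f[95:325,200:300],None,fx=2.6*1,fy=2.6,interpolation=cv2.INTER_NEAREST))
g=f.astype(int).sum(2)//3
for r in (125,145,200,225): print(r,g[r,205:300].tolist())
for px in [(221,114),(280,114),(227,312),(277,312)]:
    print((Rm.T@(ray(c,px,p[2]+.0005)-p)*1e3).round(1))
O=np.array([.5415,.0994,0]);a=np.radians(-178.2);X=np.array([np.cos(a),np.sin(a),0]);Y=np.array([-np.sin(a),np.cos(a),0])
for q in [(13,14.5,70),(13,-14.5,70),(-13,14.5,70),(-13,-14.5,70)]:
    P=O+X*q[0]/1e3+Y*q[1]/1e3;P[2]=q[2]/1e3;print('fork',proj(c,P).round(1))
E
```

```text
125 [92, 88, 92, 92, 93, 91, 92, 91, 91, 92, 91, 89, 83, 56, 51, 62, 69, 74, 82, 89, 93, 97, 97, 96, 95, 97, 97, 96, 98, 96, 97, 97, 96, 98, 99, 97, 98, 98, 99, 99, 99, 98, 99, 99, 99, 99, 99, 98, 99, 100, 100, 101, 99, 99, 100, 103, 100, 103, 102, 102, 101, 104, 102, 103, 104, 103, 104, 102, 101, 100, 95, 91, 85, 84, 73, 59, 65, 64, 64, 86, 113, 126, 127, 130, 129, 129, 133, 136, 137, 137, 136, 139, 139, 139, 138]
145 [94, 94, 94, 94, 96, 96, 99, 109, 113, 110, 96, 93, 128, 137, 92, 60, 64, 71, 77, 84, 91, 93, 94, 96, 96, 96, 96, 95, 94, 93, 96, 94, 96, 96, 96, 97, 97, 96, 97, 98, 98, 98, 97, 99, 99, 97, 100, 97, 100, 99, 99, 98, 100, 100, 100, 101, 101, 101, 101, 101, 101, 101, 102, 102, 100, 103, 102, 100, 103, 98, 95, 90, 85, 78, 59, 67, 91, 96, 97, 97, 97, 110, 156, 168, 169, 158, 146, 140, 140, 140, 140, 141, 140, 139, 140]
200 [130, 129, 129, 129, 130, 129, 129, 129, 129, 130, 129, 128, 131, 128, 129, 126, 87, 62, 66, 73, 80, 84, 91, 91, 56, 32, 24, 27, 26, 31, 53, 65, 65, 68, 67, 68, 70, 67, 64, 68, 66, 66, 68, 66, 66, 69, 69, 66, 67, 66, 66, 67, 65, 67, 65, 68, 67, 68, 68, 67, 46, 25, 23, 21, 16, 25, 57, 90, 97, 91, 84, 84, 80, 72, 89, 122, 132, 133, 134, 133, 134, 132, 135, 136, 133, 135, 135, 135, 133, 134, 135, 134, 132, 134, 132]
225 [137, 138, 138, 139, 136, 138, 137, 137, 137, 137, 136, 137, 136, 136, 138, 135, 132, 91, 66, 66, 77, 81, 86, 89, 79, 51, 40, 37, 36, 37, 42, 64, 72, 70, 71, 70, 70, 70, 69, 70, 70, 72, 67, 70, 71, 69, 71, 72, 71, 72, 73, 73, 71, 72, 69, 69, 68, 73, 72, 71, 52, 40, 38, 40, 39, 44, 73, 91, 93, 88, 87, 82, 79, 77, 119, 132, 135, 133, 132, 135, 134, 136, 134, 134, 134, 135, 135, 136, 137, 135, 135, 134, 136, 134, 137]
[ 68.5 -11.1  -0.5]
[68.5 10.7 -0.5]
[-18.6 -10.8  -0.5]
[-18.5  11.7  -0.5]
fork [229.5 124.3]
fork [274.7 124.3]
fork [230.3 163.9]
fork [273.8 163.9]
```

View pics/w5z.png

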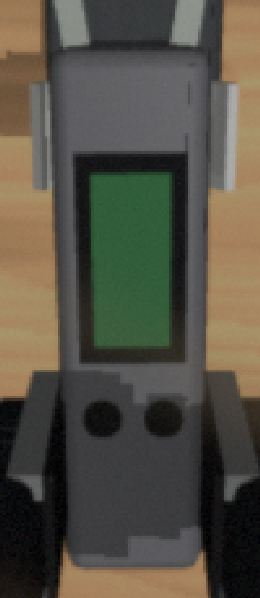

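```bash
python3 -m crank '[{"angular":[0,0,0],"delta_pos":[-0.02,0.013,0.4],"gripper":0},{"angular":[0,0,0],"delta_pos":[0,0,0.6],"gripper":0},{"angular":[0,0,0],"delta_pos":[0,0,0.6],"gripper":0},{"angular":[0,0,0],"delta_pos":[0,0,0.4],"gripper":0},{"angular":[0,0,0],"delta_pos":[0,0,0.2],"gripper":0},{"angular":[0,0,0],"delta_pos":[0,0,0.15],"gripper":0},{"angular":[0,0,0],"delta_pos":[0,0,0],"gripper":0},{"angular":[0,0,0],"delta_pos":[0,0,0],"gripper":0}]'
python3 look.py pics/w6.png
python3 - <<'E'
from h import *
f=grab_frame('scene');cv2.imwrite('pics/s6.png',cv2.resize(f[130:270,260:380],None,fx=4,fy=4,interpolation=cv2.INTER_CUBIC)[:,:,::-1])
E
```

```text
time: 13.12
tool_pos: [0.5839, 0.1014, 0.09]
tool_rot: [0.001, -0.016, 1.0, 0.0]
contact_force: [-0.2, 0.6, -2.0]
gripper_width: 0.267
t 13.125 tcp [0.5839 0.1014 0.09  ]
[[-0.999, -0.032, 0.001], [-0.032, 1.0, 0.0], [-0.001, 0.0, -1.0]] F [-0.2  0.6 -2. ] g 0.2674
```

View pics/w6.png

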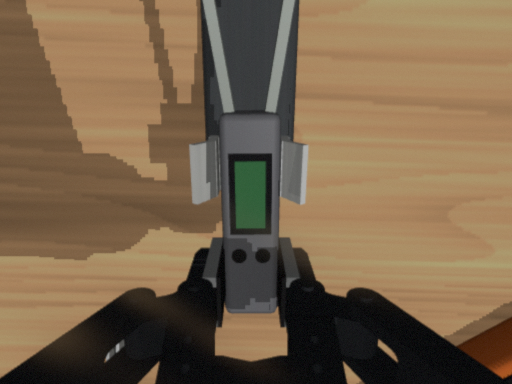

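View pics/s6.png

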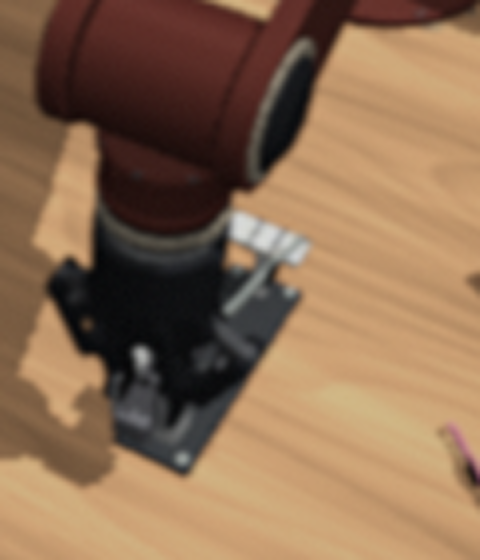

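```bash
python3 -m crank '[{"angular":[0,0,0],"delta_pos":[0,-0.03,0.1],"gripper":0},{"angular":[0,0,0],"delta_pos":[0,0,0.1],"gripper":0},{"angular":[0,0,0],"delta_pos":[0,0,0.1],"gripper":0},{"angular":[0,0,0],"delta_pos":[0,0,0],"gripper":0},{"angular":[0,0,0],"delta_pos":[0,0,0],"gripper":0}]'
python3 look.py pics/w7.png
```

```text
time: 13.85
tool_pos: [0.5835, 0.1004, 0.0803]
tool_rot: [-0.0, -0.016, 1.0, 0.0]
contact_force: [-0.2, 0.5, -1.8]
gripper_width: 0.267
t 13.85 tcp [0.5835 0.1004 0.0803]
[[-1.0, -0.032, -0.0], [-0.032, 1.0, 0.0], [0.0, 0.0, -1.0]] F [-0.2  0.5 -1.8] g 0.2667
```

View pics/w7.png

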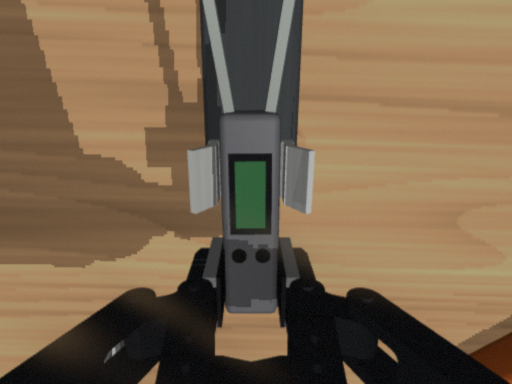

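```bash
python3 -m crank '[{"angular":[0,0,0],"delta_pos":[0,0,0.03],"gripper":0},{"angular":[0,0,0],"delta_pos":[0,0,0],"gripper":0},{"angular":[0,0,0],"delta_pos":[0,0,0],"gripper":0}]'
```

```text
time: 14.28
tool_pos: [0.5837, 0.1004, 0.0796]
tool_rot: [0.0, -0.016, 1.0, 0.0]
contact_force: [0.8, 0.3, -0.3]
gripper_width: 0.264
```

```bash
python3 -m crank '[{"angular":[0,0,0],"delta_pos":[0,0,0],"gripper":0.4},{"angular":[0,0,0],"delta_pos":[0,0,0],"gripper":0.6},{"angular":[0,0,0],"delta_pos":[0,0,0],"gripper":0.8},{"angular":[0,0,0],"delta_pos":[0,0,0],"gripper":0.8},{"angular":[0,0,0],"delta_pos":[0,0,-0.5],"gripper":0.8},{"angular":[0,0,0],"delta_pos":[0,0,-1],"gripper":0.8},{"angular":[0,0,0],"delta_pos":[0,0,-1],"gripper":0.8},{"angular":[0,0,0],"delta_pos":[0,0,-1],"gripper":0.8},{"angular":[0,0,0],"delta_pos":[0,0,0],"gripper":0.8},{"angular":[0,0,0],"delta_pos":[0,0,0],"gripper":0.8}]'
python3 look.py pics/w8.png "{'pad_left':.07,'pad_right':.07,'tip_left':.07,'tip_right':.07,'mark_left':.064,'mark_right':.064}"
```

```text
time: 15.52
tool_pos: [0.5832, 0.1004, 0.1841]
tool_rot: [-0.0, -0.016, 1.0, -0.0]
contact_force: [0.6, 0.2, 0.9]
gripper_width: 0.799
t 15.525 tcp [0.5832 0.1004 0.1841]
[[-1.0, -0.032, -0.0], [-0.032, 1.0, -0.0], [0.0, 0.0, -1.0]] F [0.6 0.2 0.9] g 0.7987
pad_left 0.8 [471.   52.2] [0.4793 0.2445 0.07  ]
pad_right 0.33 [261.1  99. ] [0.514  0.1052 0.07  ]
tip_left 0.9 [445.3   4.1] [0.4513 0.2213 0.07  ]
```

View pics/w8.png

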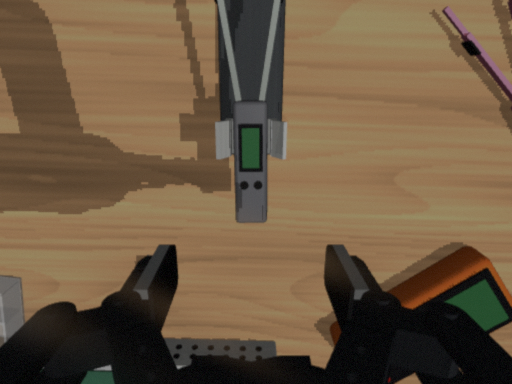

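```bash
python3 -m crank '[{"angular":[0,0,0],"delta_pos":[0.67,0,0],"gripper":0.8},{"angular":[0,0,0],"delta_pos":[1,0,0],"gripper":0.8},{"angular":[0,0,0],"delta_pos":[1,0,0],"gripper":0.8},{"angular":[0,0,0],"delta_pos":[1,0,0],"gripper":0.8},{"angular":[0,0,0],"delta_pos":[1,0,0],"gripper":0.8},{"angular":[0,0,0],"delta_pos":[0,0,0],"gripper":0.8},{"angular":[0,0,0],"delta_pos":[0,0,0],"gripper":0.8}]'
python3 look.py pics/w9.png "{'pad_left':.07,'pad_right':.07,'tip_left':.07,'tip_right':.07,'mark_left':.064,'mark_right':.064}"
python3 - <<'E'
import cv2
f=cv2.imread('pics/w9.png');cv2.imwrite('pics/w9z.png',cv2.resize(f[60:260,180:320],None,fx=3,fy=3,interpolation=cv2.INTER_NEAREST)[:600])
E
```

```text
time: 16.75
tool_pos: [0.444, 0.096, 0.1847]
tool_rot: [0.0, -0.016, 1.0, 0.0]
contact_force: [-0.3, 0.2, -0.4]
gripper_width: 0.797
t 16.75 tcp [0.444  0.096  0.1847]
[[-1.0, -0.032, 0.001], [-0.032, 1.0, 0.0], [-0.001, -0.0, -1.0]] F [-0.3  0.2 -0.4] g 0.7974
pad_left 0.77 [217.3 196. ] [0.4478 0.0702 0.07  ]
pad_left 0.73 [170.8 370.3] [0.6198 0.0273 0.07  ]
pad_right 0.94 [484.6 176. ] [0.4254 0.271  0.07  ]
pad_right 0.78 [280.  196.6] [0.4467 0.1183 0.07  ]
tip_left 0.67 [416.7 169.8] [0.4223 0.2191 0.07  ]
tip_left 0.59 [214.8 145.4] [0.4088 0.0683 0.07  ]
tip_right 0.85 [466.5 143.2] [0.4013 0.2516 0.07  ]
tip_right 0.76 [281.4 144.3] [0.4064 0.1169 0.07  ]
mark_left 0.77 [239.8 139.8] [0.4051 0.0863 0.064 ]
mark_left 0.67 [240.2 271.9] [0.5174 0.0891 0.064 ]
mark_right 0.78 [262.7 143.4] [0.4072 0.1035 0.064 ]
```

View pics/w9.png

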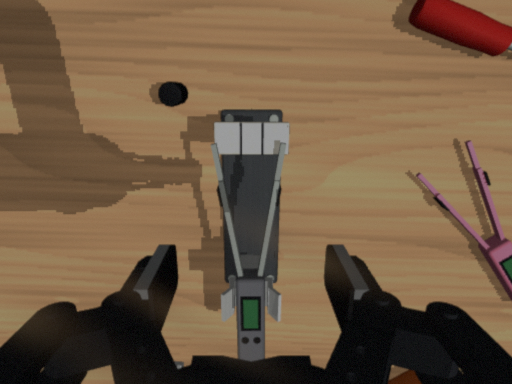

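View pics/w9z.png

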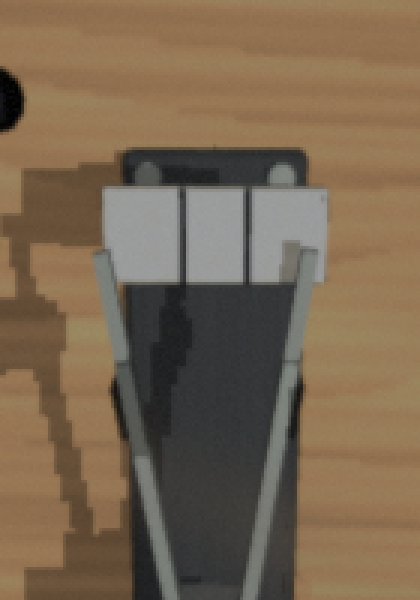

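```bash
python3 - <<'E'
from h import *
p,Rm,s=pose(); c=cam('wrist',(p,Rm))
def P(x,y,z): return ray(c,(180+x/3-.5,60+y/3-.5),z)
O=np.array([.5415,.0994,0]);a=np.radians(-178.2);X=np.array([np.cos(a),np.sin(a),0]);Y=np.array([-np.sin(a),np.cos(a),0])
def st(q): d=q-O; return (np.round([d@X*1e3,d@Y*1e3],1))
for n,x,y,z in [('tipL',101,252,.074),('tipR',308,250,.074),('mLtop',181.5,188,.064),('mLbot',183.5,282,.064),('mRtop',247.5,188,.064),('mRbot',250,282,.064),('plTL',102,187,.064),('plTR',327,187,.064),('plBR',324,283,.064),('padL',115,403,.076),('padR',300,405,.076)]:
    q=P(x,y,z);print(n,np.round(q,4),'stand',st(q),'tool',((q-p)@Rm*1e3).round(1)[:2])
E
```

```text
tipL [0.4063 0.0676 0.074 ] stand [136.1  27.5] tool [ 38.3 -27.2]
tipR [0.4043 0.117  0.074 ] stand [136.6 -21.9] tool [38.8 22.2]
mLtop [0.3917 0.0862 0.064 ] stand [150.1   8.5] tool [52.3 -8.1]
mLbot [0.415  0.0872 0.064 ] stand [126.8   8.2] tool [29.  -7.9]
mRtop [0.3912 0.1023 0.064 ] stand [150.1  -7.6] tool [52.3  8. ]
mRbot [0.4145 0.1039 0.064 ] stand [126.8  -8.5] tool [29.   8.8]
plTL [0.3921 0.0668 0.064 ] stand [150.3  27.9] tool [ 52.5 -27.5]
plTR [0.3904 0.1217 0.064 ] stand [150.4 -27. ] tool [52.6 27.4]
plBR [0.4141 0.1225 0.064 ] stand [126.6 -27.1] tool [28.8 27.4]
padL [0.4436 0.0712 0.076 ] stand [98.8 25.1] tool [  1.  -24.8]
padR [0.4426 0.1171 0.076 ] stand [ 98.3 -20.8] tool [ 0.5 21.2]
```

```bash
python3 -m crank '[{"angular":[0,0,0],"delta_pos":[0.03,0.007,0.5],"gripper":0.75},{"angular":[0,0,0],"delta_pos":[0,0,1],"gripper":0.75},{"angular":[0,0,0],"delta_pos":[0,0,1],"gripper":0.75},{"angular":[0,0,0],"delta_pos":[0,0,0.8],"gripper":0.75},{"angular":[0,0,0],"delta_pos":[0,0,0.5],"gripper":0.75},{"angular":[0,0,0],"delta_pos":[0,0,0.18],"gripper":0.65},{"angular":[0,0,0],"delta_pos":[0,0,0],"gripper":0.65},{"angular":[0,0,0],"delta_pos":[0,0,0],"gripper":0.65}]'
python3 look.py pics/w10.png
python3 - <<'E'
import cv2
f=cv2.imread('pics/w10.png');cv2.imwrite('pics/w10z.png',f)
E
```

```text
time: 18.1
tool_pos: [0.4434, 0.0962, 0.0661]
tool_rot: [0.001, -0.016, 1.0, 0.0]
contact_force: [0.8, -0.6, -0.1]
gripper_width: 0.649
t 18.1 tcp [0.4434 0.0962 0.0661]
[[-0.999, -0.032, 0.002], [-0.032, 1.0, 0.0], [-0.002, -0.0, -1.0]] F [ 0.8 -0.6 -0.1] g 0.6494
```

View pics/w10.png

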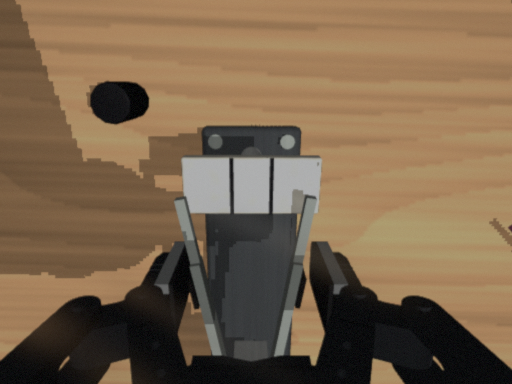

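```bash
python3 -m crank '[{"angular":[0,0,0],"delta_pos":[0,0,0],"gripper":0.58},{"angular":[0,0,0],"delta_pos":[0,0,0],"gripper":0.56},{"angular":[0,0,0],"delta_pos":[0,0,-0.015],"gripper":0.53},{"angular":[0,0,0],"delta_pos":[0,0,-0.015],"gripper":0.5},{"angular":[0,0,0],"delta_pos":[0,0,-0.011],"gripper":0.47},{"angular":[0,0,0],"delta_pos":[0,0,-0.011],"gripper":0.44},{"angular":[0,0,0],"delta_pos":[0,0,-0.011],"gripper":0.41},{"angular":[0,0,0],"delta_pos":[0,0,-0.01],"gripper":0.38},{"angular":[0,0,0],"delta_pos":[0,0,0],"gripper":0.38},{"angular":[0,0,0],"delta_pos":[0,0,0],"gripper":0.38}]'
python3 look.py pics/w11.png
```

```text
time: 19.4
tool_pos: [0.4426, 0.0961, 0.0672]
tool_rot: [-0.0, -0.016, 1.0, -0.0]
contact_force: [-0.7, -0.1, 0.6]
gripper_width: 0.379
t 19.4 tcp [0.4426 0.0961 0.0672]
[[-1.0, -0.032, -0.0], [-0.032, 1.0, -0.0], [0.0, -0.0, -1.0]] F [-0.7 -0.1  0.6] g 0.3789
```

View pics/w11.png

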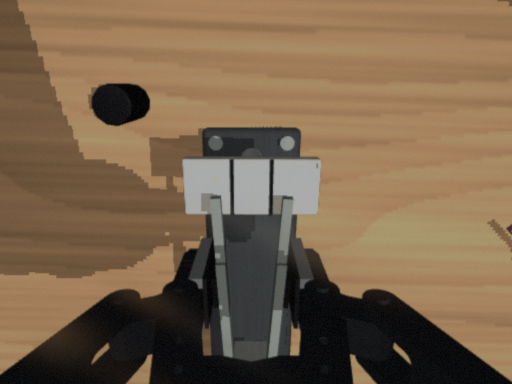

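```bash
python3 -m crank '[{"angular":[0,0,0],"delta_pos":[0,0,-0.008],"gripper":0.35},{"angular":[0,0,0],"delta_pos":[0,0,-0.007],"gripper":0.32},{"angular":[0,0,0],"delta_pos":[0,0,-0.005],"gripper":0.3},{"angular":[0,0,0],"delta_pos":[0,0,-0.002],"gripper":0.293},{"angular":[0,0,0],"delta_pos":[0,0,0],"gripper":0.293},{"angular":[0,0,0],"delta_pos":[0,0,0],"gripper":0.293},{"angular":[0,0,0],"delta_pos":[0,0,0],"gripper":0.293}]'
python3 look.py pics/w12.png "{'tip_left':.07,'tip_right':.07}"
python3 - <<'E'
import cv2
f=cv2.imread('pics/w12.png');cv2.imwrite('pics/w12z.png',cv2.resize(f[145:255,175:330],None,fx=5,fy=5,interpolation=cv2.INTER_NEAREST))
E
```

```text
time: 20.32
tool_pos: [0.4426, 0.0962, 0.0679]
tool_rot: [0.0, -0.016, 1.0, -0.0]
contact_force: [-0.3, -0.4, 0.4]
gripper_width: 0.297
t 20.325 tcp [0.4426 0.0962 0.0679]
[[-1.0, -0.032, 0.0], [-0.032, 1.0, -0.0], [-0.0, -0.0, -1.0]] F [-0.3 -0.4  0.4] g 0.2966
tip_left 0.87 [236.  195.7] [0.4056 0.0891 0.07  ]
tip_right 0.86 [268.  196.9] [0.4057 0.1017 0.07  ]
```

View pics/w12z.png

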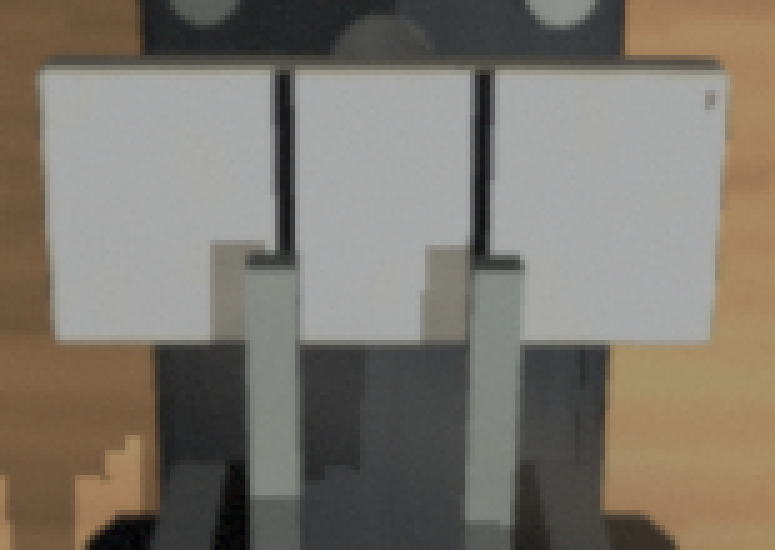

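```bash
python3 -m crank '[{"angular":[0,0,0],"delta_pos":[0,0,0.003],"gripper":0.312},{"angular":[0,0,0],"delta_pos":[0,0,0],"gripper":0.312},{"angular":[0,0,0],"delta_pos":[0,0,0],"gripper":0.312},{"angular":[0,0,0],"delta_pos":[0,0,0],"gripper":0.312}]'
python3 look.py pics/w13.png "{'tip_left':.07,'tip_right':.07,'mark_left':.064,'mark_right':.064}"
python3 - <<'E'
from h import *
f=cv2.imread('pics/w13.png');cv2.imwrite('pics/w13z.png',cv2.resize(f[145:255,175:330],None,fx=5,fy=5,interpolation=cv2.INTER_NEAREST))
g=f.astype(int).sum(2)//3
for r in (162,170,178,190,194,198,203,206,210): print(r,g[r,220:285].tolist())
print(g[185:205,229].tolist(),g[185:205,275].tolist())
E
```

```text
time: 20.98
tool_pos: [0.4427, 0.0962, 0.0678]
tool_rot: [0.0, -0.016, 1.0, 0.0]
contact_force: [-0.2, 0.7, 1.1]
gripper_width: 0.313
t 20.975 tcp [0.4427 0.0962 0.0678]
[[-1.0, -0.032, 0.0], [-0.032, 1.0, 0.0], [-0.0, 0.0, -1.0]] F [-0.2  0.7  1.1] g 0.3133
tip_left 0.58 [235.5 198.7] [0.4069 0.0889 0.07  ]
tip_right 0.62 [272.7 197.8] [0.406  0.1035 0.07  ]
tip_right 0.24 [250.1 344.2] [0.4775 0.0969 0.07  ]
mark_left 0.8 [231.8 188.9] [0.4048 0.0871 0.064 ]
mark_right 0.69 [269.4 189.3] [0.4045 0.1025 0.064 ]
162 [169, 171, 170, 170, 170, 169, 168, 169, 163, 118, 57, 23, 33, 94, 151, 166, 170, 170, 168, 169, 168, 169, 171, 168, 168, 169, 170, 170, 168, 169, 169, 168, 168, 168, 170, 167, 168, 168, 169, 169, 170, 169, 168, 169, 167, 169, 169, 170, 163, 118, 57, 26, 35, 92, 152, 167, 169, 169, 169, 169, 167, 169, 169, 168, 170]
170 [168, 168, 167, 169, 168, 171, 170, 169, 165, 118, 56, 27, 24, 70, 149, 169, 168, 169, 169, 169, 168, 170, 169, 169, 170, 168, 169, 170, 168, 170, 169, 169, 169, 168, 168, 169, 170, 169, 169, 169, 169, 169, 171, 169, 170, 170, 170, 169, 163, 103, 44, 20, 4
[... 1797 characters left out ...]
 168, 168, 169, 168, 167, 167, 168, 168, 169, 167, 166, 137, 122, 122, 121, 123, 122, 122, 121, 118, 84, 40, 20, 54, 116, 131, 133, 135, 135, 133, 133, 133, 133, 135, 153, 164, 168]
210 [120, 127, 133, 133, 133, 133, 132, 133, 132, 133, 130, 99, 59, 58, 115, 156, 165, 166, 166, 166, 166, 166, 166, 166, 165, 168, 166, 167, 165, 167, 166, 168, 167, 168, 166, 168, 168, 167, 163, 135, 122, 121, 120, 121, 120, 117, 121, 115, 84, 44, 30, 63, 119, 132, 132, 133, 132, 132, 134, 134, 131, 137, 161, 166, 166]
[139, 153, 162, 162, 162, 161, 162, 163, 160, 156, 113, 72, 60, 89, 123, 134, 135, 134, 134, 135] [168, 169, 169, 170, 169, 170, 168, 170, 166, 141, 113, 80, 55, 63, 114, 132, 134, 134, 134, 134]
```

View pics/w13z.png

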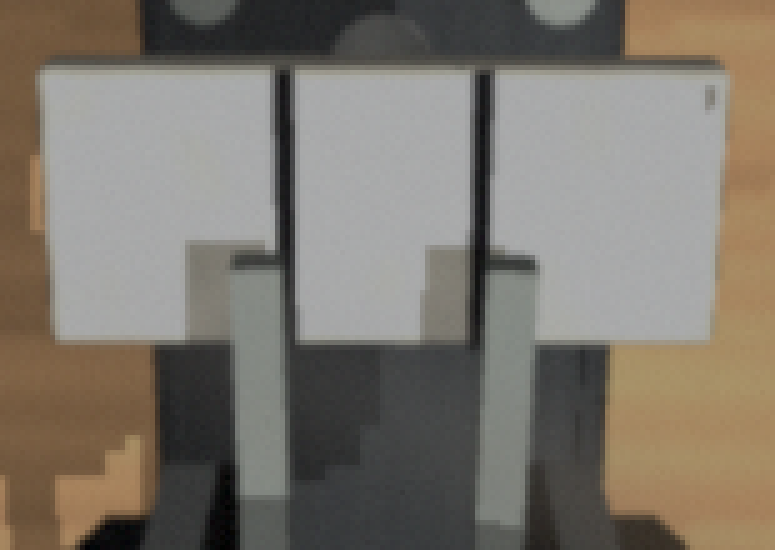

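```bash
python3 - <<'E'
from h import *
p,Rm,s=pose(); c=cam('wrist',(p,Rm))
def t(px,z): return ((ray(c,px,z)-p)@Rm*1e3).round(2)[:2]
print('tips inner top',t((231.0,202),.074),t((271.8,202),.074))
print('tips outer top',t((219.6,202),.074),t((281.8,202),.074))
# line centres by dark centroid
f=cv2.imread('pics/w13.png').astype(float).mean(2)
for r in (162,170,178,190):
    o=[]
    for a,b in ((225,240),(264,280)):
        w=np.clip(169-f[r,a:b],0,None);w[w<8]=0;o.append((w*np.arange(a,b)).sum()/w.sum())
    print(r,np.round(o,2),t((o[0],r),.064),t((o[1],r),.064))
# plate edges
for r in (165,185,205):
    print(r,f[r,180:192].round().tolist(),f[r,312:325].round().tolist())
z=lambda x,y:(175+x/5-.5,145+y/5-.5)
for q in [(41,70),(727,70),(55,340),(711,340)]: print('plate',t(z(*q),.064))
E
```

```text
tips inner top [36.06 -7.68] [36.07  7.93]
tips outer top [ 36.05 -12.04] [36.07 11.76]
162 [231.23 271.23] [49.4  -7.92] [49.41  8.04]
170 [231.33 271.01] [46.11 -7.94] [46.12  8.01]
178 [231.46 270.99] [42.77 -7.95] [42.78  8.07]
190 [231.74 270.65] [37.66 -7.92] [37.67  8.02]
165 [89.0, 88.0, 99.0, 139.0, 162.0, 168.0, 169.0, 169.0, 168.0, 170.0, 167.0, 167.0] [169.0, 170.0, 170.0, 166.0, 134.0, 128.0, 159.0, 161.0, 143.0, 134.0, 135.0, 134.0, 133.0]
185 [88.0, 120.0, 126.0, 113.0, 144.0, 164.0, 168.0, 168.0, 169.0, 168.0, 169.0, 169.0] [169.0, 168.0, 168.0, 168.0, 169.0, 168.0, 160.0, 128.0, 127.0, 131.0, 132.0, 131.0, 132.0]
205 [85.0, 87.0, 86.0, 83.0, 84.0, 130.0, 159.0, 166.0, 167.0, 166.0, 167.0, 168.0] [170.0, 171.0, 169.0, 170.0, 167.0, 156.0, 139.0, 132.0, 132.0, 133.0, 132.0, 133.0, 131.0]
plate [ 50.81 -27.21]
plate [50.84 27.36]
plate [ 27.74 -27.48]
plate [27.78 27.5 ]
```

```bash
python3 -m crank '[{"angular":[0,0,0],"delta_pos":[0,0,0],"gripper":0.3145},{"angular":[0,0,0],"delta_pos":[0,0,0],"gripper":0.3145},{"angular":[0,0,0],"delta_pos":[0,0,0],"gripper":0.3145},{"angular":[0,0,0],"delta_pos":[0,0,0],"gripper":0.3145}]'
python3 look.py pics/w14.png
python3 - <<'E'
from h import *
f=grab_frame('scene');cv2.imwrite('pics/s14.png',cv2.resize(f[150:260,270:370],None,fx=5.5,fy=5.5,interpolation=cv2.INTER_CUBIC)[:,:,::-1])
f=grab_frame('top');cv2.imwrite('pics/t14.png',cv2.resize(f[150:260,170:260],None,fx=5.5,fy=5.5,interpolation=cv2.INTER_CUBIC)[:,:,::-1])
f=cv2.imread('pics/w14.png');cv2.imwrite('pics/w14z.png',cv2.resize(f[145:255,175:330],None,fx=5,fy=5,interpolation=cv2.INTER_NEAREST))
g=f.astype(int).sum(2)//3
for r in (200,203,206): print(r,g[r,215:236].tolist(),g[r,266:287].tolist())
E
```

```text
time: 21.72
tool_pos: [0.4427, 0.0962, 0.0678]
tool_rot: [0.0, -0.016, 1.0, -0.0]
contact_force: [-0.2, -0.4, -1.3]
gripper_width: 0.316
t 21.725 tcp [0.4427 0.0962 0.0678]
[[-1.0, -0.032, 0.0], [-0.032, 1.0, -0.0], [-0.0, -0.0, -1.0]] F [-0.2 -0.4 -1.3] g 0.3161
200 [118, 121, 119, 120, 121, 127, 131, 132, 133, 133, 134, 134, 135, 134, 130, 106, 63, 36, 61, 147, 166] [124, 119, 99, 54, 18, 19, 67, 118, 132, 134, 133, 130, 128, 127, 126, 127, 131, 157, 166, 168, 169]
203 [122, 121, 123, 122, 124, 127, 134, 133, 133, 133, 134, 132, 133, 135, 133, 117, 77, 44, 62, 145, 165] [123, 119, 96, 53, 23, 29, 77, 122, 133, 135, 134, 134, 135, 134, 134, 135, 143, 162, 167, 167, 167]
206 [123, 123, 123, 121, 123, 125, 131, 134, 133, 133, 133, 131, 134, 133, 132, 116, 76, 43, 55, 118, 156] [120, 117, 83, 40, 19, 35, 85, 124, 133, 134, 135, 133, 132, 134, 134, 134, 143, 160, 167, 168, 168]
```

View pics/w14z.png

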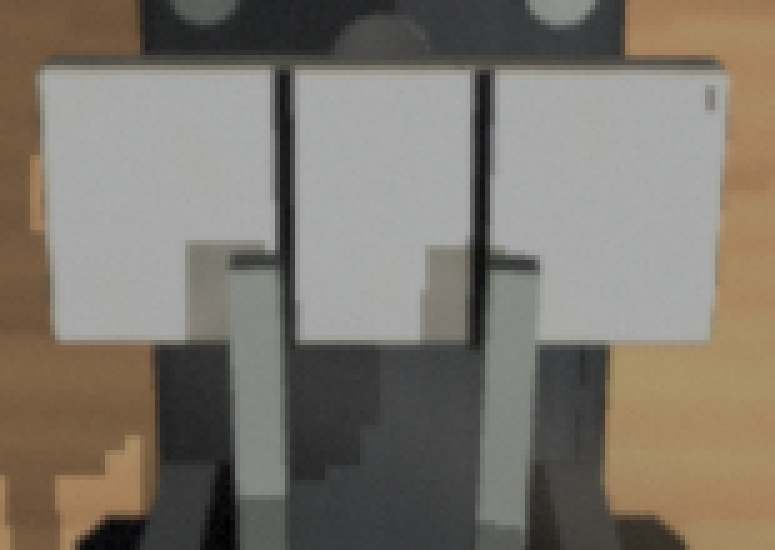

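View pics/s14.png

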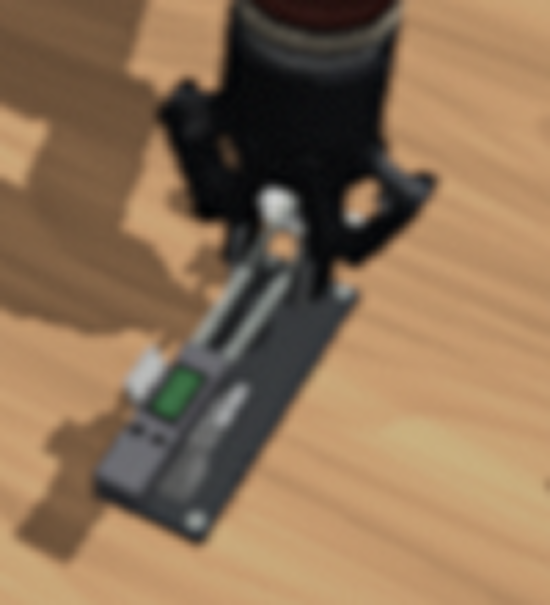

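View pics/t14.png

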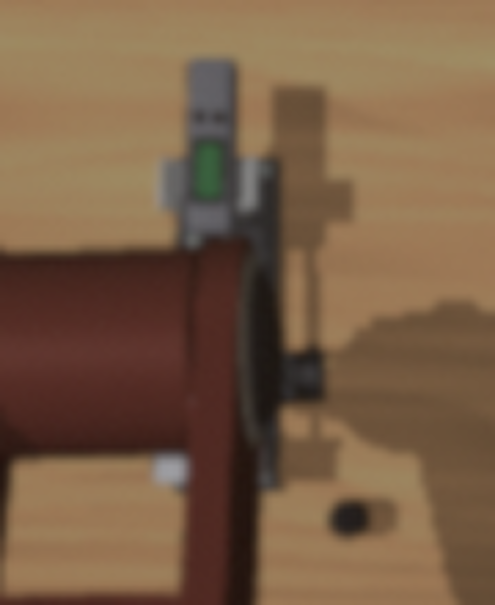

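```bash
python3 - <<'E'
from h import *
c=cam('scene')
O=np.array([.5415,.0994,0]);a=np.radians(-178.2);X=np.array([np.cos(a),np.sin(a),0]);Y=np.array([-np.sin(a),np.cos(a),0])
im=cv2.imread('pics/s14.png')
for th in (0,2):
  for x,y in [(-62,12),(-62,-12),(28,12),(28,-12)]:
    P=O+X*x/1e3+Y*y/1e3;P[2]=.08-np.tan(np.radians(th))*x/1e3
    q=(proj(c,P)+.5-[270,150])*5.5; print(th,x,y,q.round(0)); cv2.circle(im,tuple(int(v) for v in q),3,(0,0,255) if th==0 else (255,0,0),-1)
cv2.imwrite('pics/s14o.png',im)
E
```

```text
0 -62 12 [ 97. 469.]
0 -62 -12 [145. 491.]
0 28 12 [190. 333.]
0 28 -12 [237. 353.]
2 -62 12 [ 97. 466.]
2 -62 -12 [145. 488.]
2 28 12 [190. 334.]
2 28 -12 [237. 355.]
```

View pics/s14o.png

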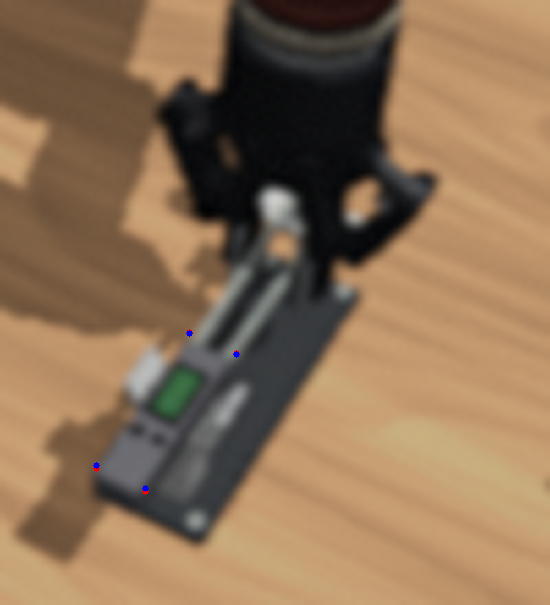

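```bash
python3 -c "
from plant import *
s=state();print(s['time'],s['gripper_width'],s['contact_force']);print(job_done())"
```

```text
21.875 0.31711151686728556 [ 0.85765954 -0.15962733 -0.54906225]
the job is handed in; nothing more can be done
None
```

I laid the grey tweezers in the fork, let go of them, and then squeezed them by the two rubber pads to the marked gap. I handed the job in at 21.9 s with the gripper still holding that gap.

- **Tip gap:** the wrist picture gave about 15.8 mm against the 16 mm wanted. The gripper opening, read as linear, suggests 16.6 to 16.7 mm, so the two checks differ by just under 1 mm.
- **Tips over the lines:** in the last wrist picture each tip's inner face was within about 0.3 mm of the centre of its line, and the tip ends were well over the plate. The tips sit about 1.5 to 2 mm short of the plate's middle lengthwise.
- **Lying in the fork:** the scene and top pictures show the handle in the fork and in line with the stand. They are too coarse to rule out a tilt of about 2°.
- **Force and bystanders:** contact forces I read never went above about 3.4 N. I did not touch the pink look-alike or the other bench items, though I took no final picture to confirm every one of them.

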